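# Screw home the ring nut of a camera housing

### The arm

A 6-joint arm with a two-finger parallel gripper is mounted at the origin on the work surface. World frame = base frame: x ahead of the robot, y to its left, z up, the work surface at z = 0. Lengths are in m, angles in degrees, forces in N, time in s.
With the tool pointing down it reaches from about 0.25 to 0.725 m from the base axis. Payload 9.7 kg.
Tool frame: the origin (TCP) lies midway between the tips of the shut fingers; the grasp point (between the pads) lies 19 mm behind it; z points along the fingers, y is the direction in which the jaws open and shut (so a half turn about z gives the same grasp; the last joint's range is limited). The gripper opens to 85 mm and grips with 20 to 120 N. Pads are 22 mm wide; open, the fingers measure 114 mm over their backs; the gripper's body (76 mm by 85 mm) begins 54 mm behind the grasp point. The pads swing forward as they close: fully open they stand 13 mm farther back than shut.
Start: joints at [-69.901, 4.979, 10.078, 95.1, 0, 90], TCP at [0.189, -0.517, 0.231] pointing down, gripper open.
Joint ranges: [-179.16, 179.16], [-48.56, 103.87], [-65.8, 70.77], [-126.05, 130.52], [-82.76, 87.17], [-180, 180]. Speed limits (degrees/s): [127.2, 127.2, 147.25, 180, 180, 180].

### API

Orientations are given as [roll, pitch, yaw] about the fixed x, y, z axes, in that order (R = Rz(yaw) Ry(pitch) Rx(roll)).
In Python, from rig import telemetry, cams, finish_job gives the robot as it stands.
- The arm moves only by the shell command python3 -m crank 'ROWS' [OPENING]. ROWS is JSON, a list of rows, each a list of 2 entries, a list of its own where there are three numbers: the shift along the tool's x, y, z in mm, then the turn about the tool's z in degrees. In form: [[[x, y, z], spin], ...]. A call has 1 to 20 rows; each row shifts and turns the pose as measured when the row begins, along the tool's axes as they then stand; what a row does not reach is not made up. A row lasts 1/10 s, in which the tool goes at most 50 mm and 8.59 degrees, less where a joint would pass 70% of its speed; a pose out of reach is approached as far as the arm can. A call is refused whole if a number of a shift passes 50 or a number of a turn 8.59, either way. A call with a gripper value outside its range is refused whole. OPENING is the opening, from 0 (shut) to 1 (fully open), set as the call begins (- or left out, the last holds). The fingers move at their own pace and stop on an object; the grip force is fixed at half the most. Time passes only in rows, so rows that do not move let the fingers close. It gives the time, the measured TCP pose, the force and the opening at its end, in the units of the state.
- telemetry.state(): the state, without advancing time (a new reading comes with each control period).
- cams.camera(name): name is "side" or "top"; returns the picture (480x640x3 uint8, red, green, blue); there is no depth.
- cams.camera_params(name): a dict with "intrinsics" (3x3 intrinsics, pixels), "extrinsics" (4x4, takes a point from camera to world coordinates). Camera axes: x right, y down, z forward; pixel columns grow to the right and rows downward; lengths in m; the calibration is good to about 2 mm. A picture is of the moment at which its call begins. camera_params takes no time and is no camera call.
- finish_job(): hands the job in, once; it reports no verdict.
The state is a dict: "t": time; "joints": joint angles; "qd": joint speeds; "joint_torque": joint torques, N m; "tcp_pos": TCP position; "tcp_rot": TCP orientation; "ft_force": force on the tool from outside, world axes, zero at the start; "moment": the same for the moment, N m; "gripper_width": opening from 0.0 (shut) to 1.0 (fully open).
Only numpy, scipy, OpenCV 4.12 (cv2) and the standard library are available. Lean on these libraries where they do the work, as an engineer would, in place of code of your own. Each camera call takes 0.05 s, during which the arm holds its last target.

### The job

On the bench a camera housing sits in its blue assembly fixture with its aluminium ring nut still loose. Take the plain steel bar with the red end from the green rack, stand it in a hole of the ring and push the ring round clockwise (seen from above); the blue hold-down plate bars the way, so lift the bar over to the next hole and carry on until the ring is fully home against its stop. Leave the bar standing in the ring, and leave the screwdriver alone in the rack.

Things in the scene. Friction and masses are not known exactly. Their poses are not given: they have to be found in the camera images.
- housing: Grey camera housing, bolted down. Origin on the ring nut's axis at table height, z up. Ring: aluminium, 120 mm wide, top 77 mm up, sinking 1 mm per rad of turn. A blue hold-down plate, top 87 mm up, covers the ring's +x half; its straight edge lies on this frame's y axis, so a bar in the ring passes only through the -x half, to 8 degrees from the edge. A lens in the middle stands 3 mm proud.
- ring (a joint): Ring's turn in rad, growing clockwise from above: starts 0 to 0.5, stop (home) at 3.58. Four square holes, 16 mm wide, 22 mm deep, centred 40 mm from the axis, at 4.451 - value + k x 1.571 rad counter-clockwise from the housing's +x (k = 0..3). At the start one is free just past the plate's -y end. Stiff: 3 N at a hole; stays where left.
- bar_centre (a point): Middle of the loose steel bar with a red end, 110 mm long, 90 g; z along the bar to the red end. Lower 47 mm: round, diameter 10 mm, tapered tip; above: 14 mm square, its flats square to the rack's sides and to this point's x and y. Stands upright in a well of the fixed green rack (80 x 170 x 50 mm high); two wells 12 mm wide, 30 mm deep, 90 mm apart along its length, either may hold the bar.
- screwdriver_centre (a point): Middle of the yellow-handled screwdriver, 108 mm long, handle 28 mm wide, upright in the rack's other well, 90 mm from the bar. A bystander.

How it is judged:
By the outcome, as a careful person would: the job done as asked, in the order asked, and still so for the second after the job is handed in, with the robot touching nothing.
It also fails if it takes over 58 s, if anything falls off the work surface, if the arm or the gripper's body presses on something with over 40 N, if the wrist force passes 120 N, or if a joint passes its speed limit or range.

## Working session

There is one attempt and no reset: what is moved stays moved. The work goes in short steps, Python scripts to look and compute and a shell command to move; the robot and the scene stay as the last step left them, time stands still between calls to the robot, and variables do not carry over. Pictures are saved under pics/ and viewed, and the job is handed in when it is done.

```bash
ls; mkdir -p pics; python3 - <<'E'
from rig import telemetry, cams
import cv2
print(telemetry.state())
for n in("side","top"):
    im=cams.camera(n); cv2.imwrite(f"pics/{n}0.png",im[:,:,::-1]); print(n,cams.camera_params(n))
E
```

```text
pics
{'t': 0.0, 'joints': array([-6.98983659e+01,  5.00912242e+00,  1.00337228e+01,  9.50979166e+01,
        5.73828309e-04,  8.99999768e+01]), 'qd': array([-0.15131339,  0.06080106,  0.04704184,  0.07705327,  0.09353319,
       -0.02412436]), 'joint_torque': array([ 2.26601325e-03, -5.20400763e+01,  4.64794743e+01,  1.66205404e-02,
        7.41980762e-05, -1.07973602e-05]), 'tcp_pos': array([ 0.18895326, -0.51628512,  0.23059548]), 'tcp_rot': array([-1.79926684e+02, -5.73857470e-04,  2.01016566e+01]), 'ft_force': array([ 0.63109522, -0.32160581,  0.39407725]), 'moment': array([-0.00038759,  0.02843284, -0.03779876]), 'gripper_width': 0.9966395186172734}
side {'intrinsics': array([[441.88263623,   0.        , 315.32563075],
       [  0.        , 441.88263623, 232.9223583 ],
       [  0.        ,   0.        ,   1.        ]]), 'extrinsics': array([[ 0.99429408, -0.04969063,  0.09439345,  0.44614562],
       [-0.10565672, -0.58064241,  0.80727384, -0.52137382],
       [ 0.0146949 , -0.8126409 , -0.58257946,  0.48964503],
       [ 0.        ,  0.        ,  0.        ,  1.        ]])}
top {'intrinsics': array([[440.75035038,   0.        , 321.3495491 ],
       [  0.        , 440.75035038, 237.58975401],
       [  0.        ,   0.        ,   1.        ]]), 'extrinsics': array([[-0.01157738, -0.9889387 ,  0.14787231,  0.44692521],
       [-0.99975407,  0.00865069, -0.0204198 ,  0.02183161],
       [ 0.01891473, -0.14807235, -0.98879564,  0.72384866],
       [ 0.        ,  0.        ,  0.        ,  1.        ]])}
```

View pics/side0.png

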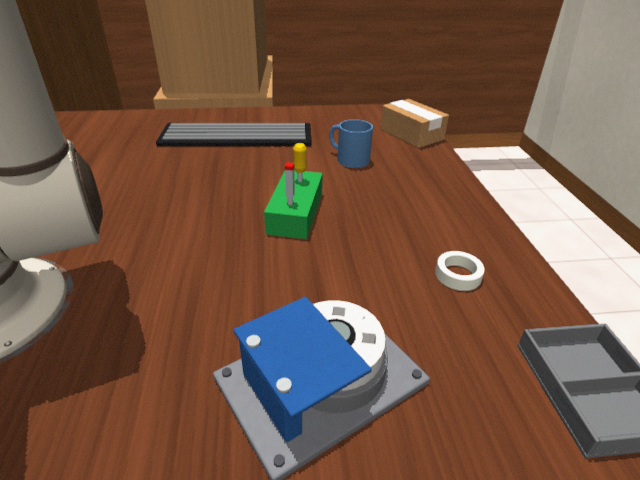

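View pics/top0.png

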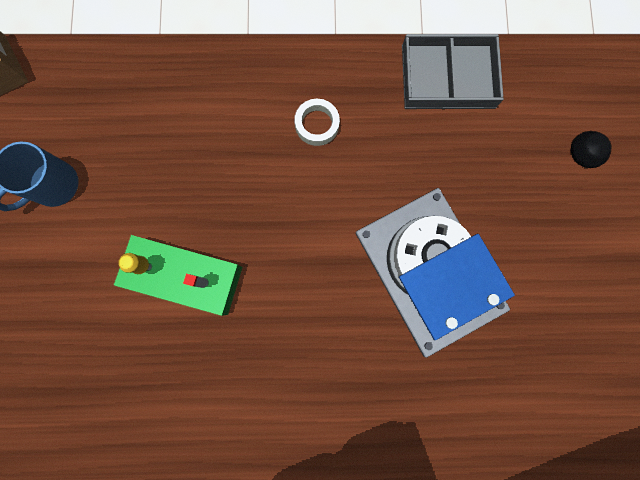

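The side view shows the bar's red end at (290,167), the screwdriver at (300,150) and the housing near (340,360). In the top view the red end is at (190,280), the ring's centre is near (435,255), free holes are at (411,249) and (442,230), and the plate's edge runs from (400,275) to (480,235).

```bash
cat > h.py <<'E'
import numpy as np, cv2
from rig import cams, telemetry
P={n:cams.camera_params(n) for n in("side","top")}
def ray(n,u,v):
    K,E=P[n]["intrinsics"],P[n]["extrinsics"]
    d=E[:3,:3]@np.linalg.solve(K,[u,v,1.]); return E[:3,3],d
def onz(n,u,v,z):
    o,d=ray(n,u,v); return o+d*(z-o[2])/d[2]
def tri(a,b):
    (o1,d1),(o2,d2)=ray("side",*a),ray("top",*b)
    s=np.linalg.lstsq(np.c_[d1,-d2],o2-o1,rcond=None)[0]
    p,q=o1+s[0]*d1,o2+s[1]*d2; return (p+q)/2,np.linalg.norm(p-q)
def proj(n,p):
    K,E=P[n]["intrinsics"],P[n]["extrinsics"]
    c=K@(E[:3,:3].T@(np.array(p)-E[:3,3])); return c[:2]/c[2]
E
python3 - <<'E'
import cv2,numpy as np
from h import *
t=cv2.imread("pics/top0.png");s=cv2.imread("pics/side0.png")
def crop(im,x,y,w,h,f):return cv2.resize(im[y:y+h,x:x+w],None,fx=f,fy=f,interpolation=cv2.INTER_CUBIC)
a=crop(t,350,185,170,175,4);b=crop(s,215,290,220,180,3)
c=np.zeros((600,800,3),np.uint8)
cv2.imwrite("pics/c_topH.png",crop(t,350,185,170,150,4));cv2.imwrite("pics/c_sideH.png",b)
d=crop(t,105,225,150,100,5);cv2.imwrite("pics/c_topR.png",d)
cv2.imwrite("pics/c_sideR.png",crop(s,255,135,80,110,5))
for n,im in(("top",t),("side",s)):
    h=cv2.cvtColor(im,cv2.COLOR_BGR2HSV)
    R=((h[...,0]<5)|(h[...,0]>175))&(h[...,1]>200)&(h[...,2]>130)
    k,l,st,ce=cv2.connectedComponentsWithStats(R.astype(np.uint8)*255)
    print(n,"red",[(st[i].tolist(),ce[i].round(1).tolist()) for i in range(1,k) if st[i,4]>15])
    for nm,lo,hi in(("blue",(105,150,60),(125,255,255)),("green",(50,120,60),(75,255,255)),("yel",(20,180,100),(32,255,255))):
        m=cv2.inRange(h,lo,hi)
        cs=[c for c in cv2.findContours(m,cv2.RETR_EXTERNAL,cv2.CHAIN_APPROX_NONE)[0] if cv2.contourArea(c)>60]
        for c in cs:
            print(n,nm,cv2.contourArea(c),cv2.approxPolyDP(c,4,True)[:,0].tolist())
E
```

```text
top red []
top blue 6500.0 [[478, 234], [399, 276], [434, 339], [513, 295]]
top green 5291.0 [[131, 235], [125, 253], [144, 256], [152, 267], [141, 274], [119, 269], [115, 285], [222, 314], [237, 264]]
top yel 267.0 [[124, 254], [119, 266], [134, 270], [137, 258]]
side red [([285, 162, 9, 8, 54], [288.7, 165.6])]
side blue 10236.0 [[305, 297], [234, 329], [244, 374], [287, 441], [300, 433], [303, 410], [370, 370]]
side green 2544.0 [[284, 172], [264, 211], [266, 233], [306, 238], [320, 197], [321, 173], [305, 171], [298, 182], [294, 171], [295, 193], [288, 205]]
side yel 306.0 [[296, 143], [295, 169], [301, 172], [306, 148]]
```

View pics/c_topH.png

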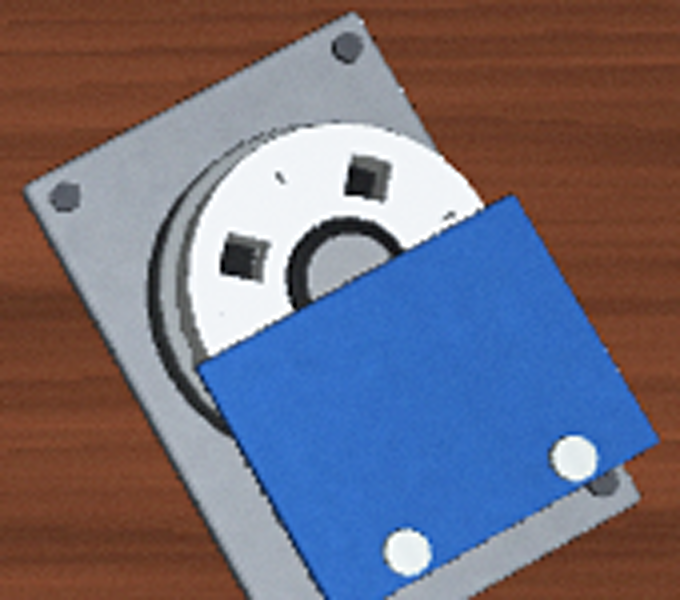

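View pics/c_sideH.png

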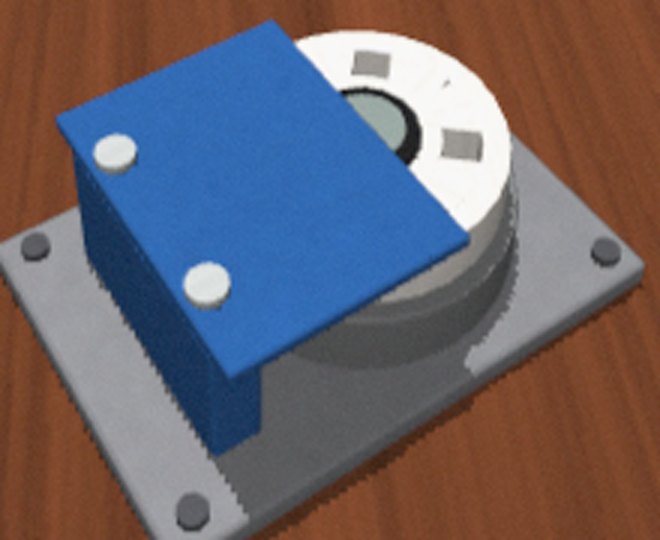

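View pics/c_topR.png

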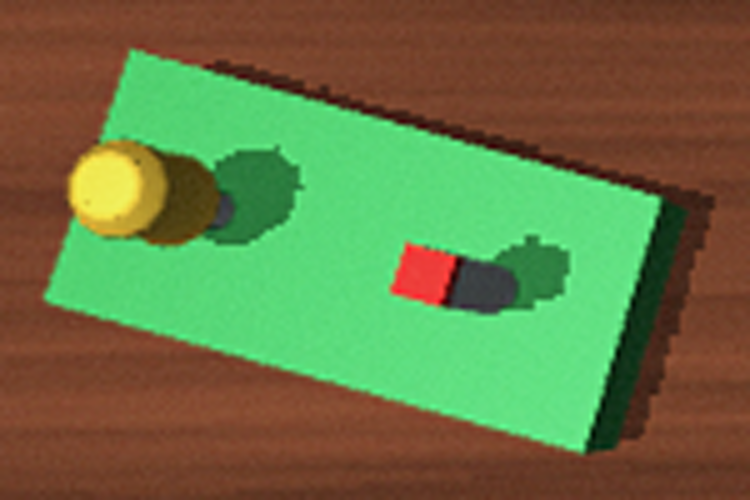

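View pics/c_sideR.png

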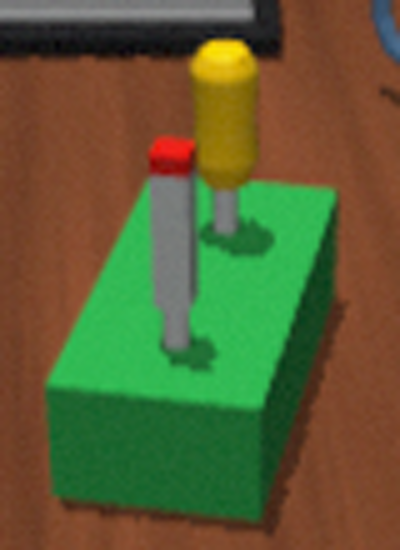

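```bash
python3 - <<'E'
from h import *
bt,e=tri((289.4,164.3),(190.2,279.8)); print("bar top",bt,e)
print("entry side z.05",onz("side",290.4,204.6,.05), "top z.13",onz("top",190.2,279.8,.13),"side z.13",onz("side",289.4,164.3,.13))
g=[onz("top",u,v,.05) for u,v in((131,235),(115,285),(222,315),(237.5,264))]
for p in g: print("rack",p.round(4))
d=(g[2]-g[1]+g[3]-g[0]);print("rack yaw",np.degrees(np.arctan2(d[1],d[0])),np.linalg.norm(g[2]-g[1]),np.linalg.norm(g[1]-g[0]),"c",np.mean(g,0))
# plate: corner two view
for a,b in(((305,297),(478,234)),((370,370),(399.5,276)),((234,329),(513.5,295))): print("plate",tri(a,b))
p,q=onz("top",478.5,234,.087),onz("top",399.5,276.5,.087)
print(p,q,np.linalg.norm(p-q),(p+q)/2)
y=(p-q)/np.linalg.norm(p-q); print("edge dir deg",np.degrees(np.arctan2(y[1],y[0])))
p2,q2=onz("side",304.5,297,.087),onz("side",370.5,370,.087);y2=p2-q2;print("side",p2,q2,np.linalg.norm(y2),np.degrees(np.arctan2(y2[1],y2[0])))
# ring outlines: white mask, points on world plane, circle fit
for n in("top","side"):
    im=cv2.imread(f"pics/{n}0.png"); h=cv2.cvtColor(im,cv2.COLOR_BGR2HSV)
    m=((h[...,1]<30)&(h[...,2]>(215))).astype(np.uint8)*255
    c=0
    k,l,st,ce=cv2.connectedComponentsWithStats(m)
    x,y0=(430,235) if n=="top" else (372,345)
    for i in range(1,k):
        X,Y,W,H,A=st[i]
        if A>400 and 300<X+W/2<480: print(n,st[i],ce[i])
    # holes
    cv2.imwrite(f"pics/m_{n}.png",m)
E
```

```text
bar top [0.4802399  0.18481354 0.13231116] 0.00022945199026091863
entry side z.05 [0.4804787  0.18233467 0.05      ] top z.13 [0.48025474 0.18545142 0.13      ] side z.13 [0.48057626 0.18938965 0.13      ]
rack [0.5543 0.3001 0.05  ]
rack [0.4781 0.3201 0.05  ]
rack [0.4316 0.1583 0.05  ]
rack [0.508  0.1364 0.05  ]
rack yaw -105.91467462569868 0.16826812750972742 0.0787348914587256 c [0.49300294 0.22872784 0.05      ]
plate (array([ 0.50342681, -0.1888065 ,  0.17351389]), np.float64(0.05674001782434903))
plate (array([ 0.53140133, -0.13492059, -0.02791959]), np.float64(0.0805399487352706))
plate (array([ 0.42994666, -0.23076129,  0.17550212]), np.float64(0.04964771279365103))
[ 0.54548603 -0.22291952  0.087     ] [ 0.48424535 -0.10376632  0.087     ] 0.13396979693007877 [ 0.51486569 -0.16334292  0.087     ]
edge dir deg -62.79838297385417
side [ 0.48224486 -0.10443239  0.087     ] [ 0.54435056 -0.22454788  0.087     ] 0.135221481940334 117.34121828553454
top [ 336    0   86   34 2886] [377.94317394  16.55544006]
top [295  99  44  42 741] [316.60458839 119.56950067]
top [ 397  216   74   58 1774] [426.93235626 238.33652762]
side [438 251  46  30 536] [460.80410448 265.50746269]
side [ 314  301   71   66 1769] [358.00395704 327.38948559]
```

```bash
python3 - <<'E'
from h import *
from scipy.optimize import least_squares
for n,box in(("top",(397,216,74,58)),("side",(314,301,71,66))):
    m=cv2.imread(f"pics/m_{n}.png",0); X,Y,W,H=box
    s=np.zeros_like(m); s[Y:Y+H,X:X+W]=m[Y:Y+H,X:X+W]
    c=max(cv2.findContours(s,cv2.RETR_EXTERNAL,cv2.CHAIN_APPROX_NONE)[0],key=cv2.contourArea)
    w=np.array([onz(n,*p,.077)[:2] for p in c[:,0]])
    mid=np.array([.514,-.164]); 
    ok=np.linalg.norm(w-mid,axis=1)>.055
    pe=np.array([.4842,-.1038]);  # drop near the plate edge
    nx=np.array([np.cos(np.radians(27.3)),np.sin(np.radians(27.3))])
    ok&=((w-mid)@nx>.006)
    for rad in(None,.06):
        f=lambda v:np.linalg.norm(w[ok]-v[:2],axis=1)-(v[2] if rad is None else rad)
        r=least_squares(f,[*mid,.06],loss="soft_l1",f_scale=.001); print(n,ok.sum(),r.x,np.sqrt(np.mean(r.fun**2)))
    C=r.x[:2]
    # holes: dark blobs inside
    hull=cv2.convexHull(c); hm=np.zeros_like(m); cv2.drawContours(hm,[hull],-1,255,-1)
    d=cv2.bitwise_and(hm,255-m)
    k,l,st,ce=cv2.connectedComponentsWithStats(d)
    for i in range(1,k):
        if st[i,4]>30:
            x,y,ww,hh,A=st[i]; cc=cv2.minAreaRect(np.argwhere(l==i)[:,::-1].astype(np.float32))
            q=onz(n,*cc[0],.077)[:2]-C
            print(n,st[i],cc,"r",np.linalg.norm(q),"ang in housing",(np.degrees(np.arctan2(q[1],q[0]))+152.7)%360)
    # lens edge
E
```

```text
top 108 [ 0.51659804 -0.16224764  0.05835639] 0.0004694061453879967
top 108 [ 0.51478603 -0.16328845  0.06      ] 0.0007940529979050704
top [436 223  12  13 114] ((441.6153869628906, 228.92308044433594), (10.59027099609375, 10.590271949768066), 11.309932708740234) r 0.04127395940190837 ang in housing 140.97358783885323
top [420 239  32  26 425] ((431.5849304199219, 248.45281982421875), (16.511859893798828, 35.35480499267578), 60.945396423339844) r 0.013777446404559282 ang in housing 188.87680632657276
top [405 243  13  13 122] ((410.5999755859375, 248.8000030517578), (11.28038501739502, 10.629592895507812), 12.528807640075684) r 0.04093544249195881 ang in housing 227.27064811051764
side 115 [ 0.51551625 -0.16256252  0.05838647] 0.0006155902331225625
side 115 [ 0.5136983  -0.16353183  0.06      ] 0.0009267374883616668
side [332 307  13   9 102] ((338.0, 311.0), (8.0, 12.0), 90.0) r 0.04119900438097673 ang in housing 228.40844422259357
side [328 318  28  31 399] ((345.20941162109375, 329.18304443359375), (38.27058410644531, 14.435935020446777), 47.48955154418945) r 0.016832718743592375 ang in housing 183.35400438655105
side [362 333  14  11 139] ((368.5, 338.0), (10.0, 13.0), 90.0) r 0.04101607431799681 ang in housing 141.63489309314258
```

Two views agree to within about 2 mm: the bar's axis is at (0.480, 0.185), the rack's length lies at 74° and the ring's axis is at (0.5156, -0.1628). The housing's yaw is -152.7° and the free hole is at (0.525, -0.124). I'll turn the jaws first.

```bash
cat > go.py <<'E'
import sys; from h import *
from scipy.spatial.transform import Rotation as Ro
def report(*targets):
    s=telemetry.state(); R=Ro.from_euler("xyz",s["tcp_rot"],degrees=True)
    print("t%.2f"%s["t"],"tcp",(s["tcp_pos"]*1e3).round(1),"rot",s["tcp_rot"].round(2),"F",s["ft_force"].round(1),"w %.3f"%s["gripper_width"],"j",s["joints"].round(0))
    for T in targets: print("  to",T,"tool mm",R.inv().apply(np.array(T)-s["tcp_pos"]*1e3).round(1))
if __name__=="__main__": report(*[list(map(float,a.split(","))) for a in sys.argv[1:]])
E
python3 -m crank '[[[0,0,0],-8.59],[[0,0,0],-8.59],[[0,0,0],-8.59],[[0,0,0],-8.59],[[0,0,0],-8.59],[[0,0,0],-8.59],[[0,0,0],-2.5],[[0,0,0],0]]' 1
python3 go.py 480,185,200
```

```text
t: 0.9
tcp_pos: [0.1885, -0.5152, 0.2271]
tcp_rot: [-179.7, -0.4, 74.9]
ft_force: [-0.7, -0.9, 0.2]
gripper_width: 1.001
t0.90 tcp [ 188.5 -515.2  227.1] rot [-179.74   -0.36   74.87] F [-0.7 -0.9  0.2] w 1.001 j [-70.   5.  10.  95.  -0.  35.]
  to [480.0, 185.0, 200.0] tool mm [751.8  98.8  31.4]
```

```bash

python3 -m crank '[[[45,6,0],0],[[45,6,0],0],[[45,6,0],0],[[45,6,0],0],[[45,6,0],0],[[45,6,0],0],[[45,6,0],0],[[45,6,0],0],[[45,6,0],0],[[45,6,0],0],[[45,6,0],0],[[45,6,0],0],[[45,6,0],0],[[45,6,0],0],[[0,0,0],0]]' 1
python3 go.py 480,185,200
```

```text
t: 2.4
tcp_pos: [0.448, 0.0906, 0.2275]
tcp_rot: [-179.7, -0.6, 73.0]
ft_force: [-0.6, -0.2, 0.5]
gripper_width: 0.996
t2.40 tcp [448.   90.6 227.5] rot [-179.71   -0.6    72.96] F [-0.6 -0.2  0.5] w 0.996 j [ 11.  -8.  -3.  95.   1. 118.]
  to [480.0, 185.0, 200.0] tool mm [99.4  3.  28.6]
```

```bash

python3 -m crank '[[[33,1,9],-1],[[33,1,9],0],[[33,1,9],0],[[0,0,0],0],[[0,0,0],0]]' 1
python3 go.py 480.3,185,85
```

```text
t: 2.9
tcp_pos: [0.4792, 0.1882, 0.1997]
tcp_rot: [-179.7, -0.5, 73.7]
ft_force: [0.5, -0.2, 0.1]
gripper_width: 1.005
t2.90 tcp [479.2 188.2 199.7] rot [-179.65   -0.47   73.65] F [ 0.5 -0.2  0.1] w 1.005 j [ 21.  -0.   1.  91.   1. 127.]
  to [480.3, 185.0, 85.0] tool mm [ -3.7   2.6 114.7]
```

```bash

python3 -m crank '[[[-3,1.5,24],0],[[0,0,24],0],[[0,0,24],0],[[0,0,24],0],[[0,0,12],0],[[0,0,0],0]]' 1
python3 go.py 480.3,185,85
python3 - <<'E'
from h import *
for n in("side","top"): cv2.imwrite(f"pics/g_{n}.png",cv2.resize((cams.camera(n)[120:360,60:380] if n=="top" else cams.camera(n)[60:300,150:470])[:,:,::-1],None,fx=2,fy=2))
E
cd pics; python3 -c "
import cv2,numpy as np
a,b=cv2.imread('g_side.png'),cv2.imread('g_top.png');cv2.imwrite('g.png',cv2.resize(np.hstack([a,b]),(800,300)))"
```

```text
t: 3.5
tcp_pos: [0.4796, 0.1799, 0.0913]
tcp_rot: [-179.9, -0.6, 73.1]
ft_force: [0.9, -0.1, 0.6]
gripper_width: 0.999
t3.50 tcp [479.6 179.9  91.3] rot [-179.86   -0.55   73.06] F [ 0.9 -0.1  0.6] w 0.999 j [ 20.  -1. -11.  79.   1. 127.]
  to [480.3, 185.0, 85.0] tool mm [ 5.  -0.8  6.3]
```

View pics/g.png

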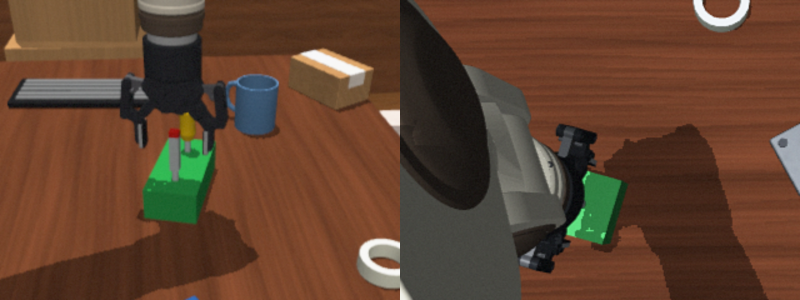

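The side view shows the bar upright between the open jaws, with its red end at crop (174,132). The top view is blocked by the arm. I'll fine-adjust and close.

```bash

python3 -m crank '[[[5,-0.8,6],-1],[[0,0,0],0]]' 1
python3 go.py 480.3,185,85
```

```text
t: 3.8
tcp_pos: [0.4825, 0.1861, 0.0893]
tcp_rot: [179.9, -0.8, 74.1]
ft_force: [-0.5, 0.5, -0.6]
gripper_width: 0.998
t3.80 tcp [482.5 186.1  89.3] rot [179.86  -0.76  74.13] F [-0.5  0.5 -0.6] w 0.998 j [ 21.  -0. -11.  79.   1. 127.]
  to [480.3, 185.0, 85.0] tool mm [-1.7 -1.8  4.3]
```

```bash

python3 -m crank '[[[-1,-1.5,4],0],[[0,0,0],0],[[0,0,0],0]]' 1
python3 go.py 480.3,185,85
```

```text
t: 4.1
tcp_pos: [0.4813, 0.1861, 0.0863]
tcp_rot: [179.8, -0.8, 74.2]
ft_force: [0.1, -0.6, 0.3]
gripper_width: 0.999
t4.10 tcp [481.3 186.1  86.3] rot [179.77  -0.83  74.18] F [ 0.1 -0.6  0.3] w 0.999 j [ 21.  -1. -12.  78.   1. 127.]
  to [480.3, 185.0, 85.0] tool mm [-1.4 -0.6  1.2]
```

```bash

python3 -m crank '[[[-0.5,-0.6,0],0],[[0,0,0],0],[[0,0,0],0],[[0,0,0],0],[[0,0,0],0],[[0,0,0],0],[[0,0,0],0],[[0,0,0],0],[[0,0,0],0]]' 0
python3 go.py 480.3,185,85
```

```text
t: 5.0
tcp_pos: [0.4807, 0.1859, 0.0867]
tcp_rot: [179.7, -0.8, 74.2]
ft_force: [-0.2, 0.8, 0.3]
gripper_width: 0.153
t5.00 tcp [480.7 185.9  86.7] rot [179.74  -0.85  74.18] F [-0.2  0.8  0.3] w 0.153 j [ 21.  -1. -12.  78.   1. 127.]
  to [480.3, 185.0, 85.0] tool mm [-1.  -0.2  1.7]
```

```bash

python3 -m crank '[[[0,0,-15],0],[[0,0,-25],0],[[0,0,-30],0],[[0,0,-30],0],[[0,0,-20],0],[[0,0,0],0]]'
python3 go.py 524.8,-123.7,175
python3 - <<'E'
from h import *
cv2.imwrite("pics/l_side.png",cv2.resize(cams.camera("side")[60:260,180:420][:,:,::-1],None,fx=3,fy=3))
E
```

```text
t: 5.6
tcp_pos: [0.4785, 0.1838, 0.2145]
tcp_rot: [179.8, -0.8, 74.2]
ft_force: [0.7, 0.0, -1.2]
gripper_width: 0.153
t5.60 tcp [478.5 183.8 214.5] rot [179.8   -0.82  74.18] F [ 0.7  0.  -1.2] w 0.153 j [ 21.  -1.   2.  92.   1. 127.]
  to [524.8, -123.7, 175.0] tool mm [-283.8  128.3   35.9]
```

View pics/l_side.png

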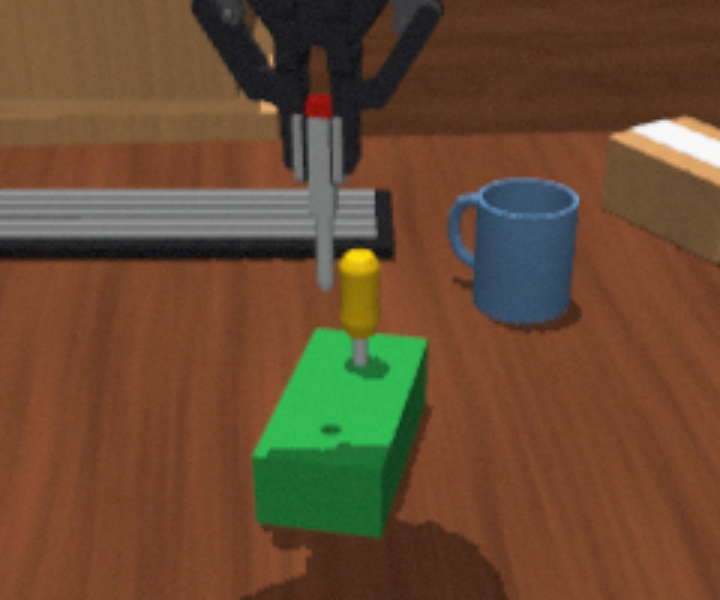

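The bar is held (red end at crop (318,106), tip at (325,288)), the well is empty and the screwdriver is still in place. Next I move over the ring.

```bash
cat >> go.py <<'E'
    s=telemetry.state(); R=Ro.from_euler("xyz",s["tcp_rot"],degrees=True)
    tip=s["tcp_pos"]*1e3+R.apply([0,0,66.5]); q=tip[:2]-[515.6,-162.8]
    print("  tip",tip.round(1),"r %.1f"%np.hypot(*q),"housing ang %.1f"%((np.degrees(np.arctan2(q[1],q[0]))+152.7)%360))
E
python3 -m crank '[[[-32,14,0],0],[[-40,18,0],0],[[-40,18,0],0],[[-40,18,0],0],[[-40,18,0],0],[[-40,18,0],0],[[-30,14,0],0],[[0,0,0],0],[[0,0,0],0]]'
python3 go.py 524.8,-123.7,170
```

```text
t: 6.55
tcp_pos: [0.518, -0.1102, 0.1971]
tcp_rot: [-179.3, -0.6, 74.4]
ft_force: [0.3, 0.9, -1.1]
gripper_width: 0.156  File "go.py", line 8
    s=telemetry.state(); R=Ro.from_euler("xyz",s["tcp_rot"],degrees=True)
IndentationError: unexpected indent
```

```bash
sed -i 's/^if __name__.*/if 1:\n    report(*[list(map(float,a.split(","))) for a in sys.argv[1:]])/' go.py
python3 go.py 524.8,-123.7,165
```

```text
t6.55 tcp [ 518.  -110.2  197.1] rot [-179.31   -0.63   74.36] F [ 0.3  0.9 -1.1] w 0.156 j [-12.   2.   3.  92.   1.  93.]
  to [524.8, -123.7, 165.0] tool mm [-11.5  10.6  31.9]
  tip [ 517.4 -109.3  130.7] r 53.6 housing ang 240.7
```

```bash

python3 -m crank '[[[-6,5.5,15],0],[[-6,5.5,15],0],[[0,0,6],0],[[0,0,0],0],[[0,0,0],0]]'
python3 go.py 
python3 - <<'E'
from h import *
s=cams.camera("side")[240:400,240:440]; t=cams.camera("top")[170:330,340:540]
cv2.imwrite("pics/h1.png",np.hstack([cv2.resize(i[:,:,::-1],(400,320),interpolation=cv2.INTER_CUBIC) for i in(s,t)]))
cv2.imwrite("pics/h1s.png",cv2.resize(s[:,:,::-1],None,fx=4,fy=3.75,interpolation=cv2.INTER_CUBIC)[:600])
E
```

```text
t: 7.05
tcp_pos: [0.5245, -0.122, 0.1547]
tcp_rot: [-179.1, -0.7, 74.6]
ft_force: [0.4, -0.1, -0.4]
gripper_width: 0.157
t7.05 tcp [ 524.5 -122.   154.7] rot [-179.07   -0.65   74.59] F [ 0.4 -0.1 -0.4] w 0.157 j [-13.   3.  -0.  87.   1.  92.]
  tip [ 523.7 -121.    88.2] r 42.6 housing ang 231.8
```

View pics/h1.png

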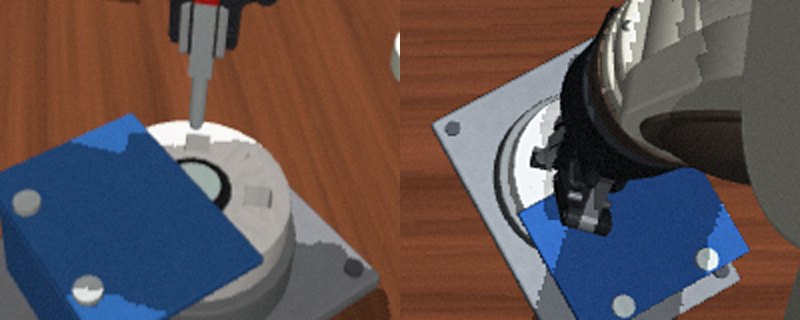

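View pics/h1s.png

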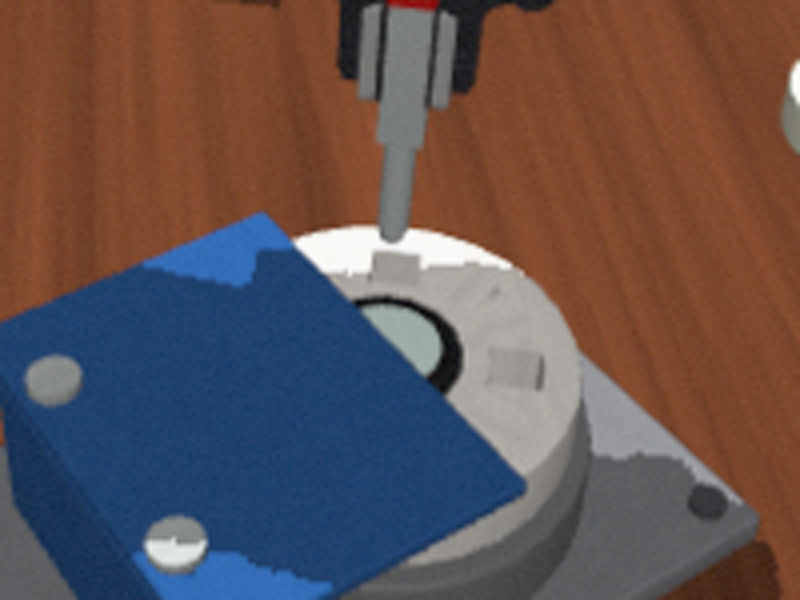

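```bash
python3 - <<'E'
from h import *
print("tip kinematic proj",proj("side",[.5237,-.121,.0882]))
print("seen tip plane z.088",onz("side",338,303.5,.088),"hole",onz("side",240+396/4,240+267/3.75,.077))
E
```

```text
tip kinematic proj [337.96013327 303.30886105]
seen tip plane z.088 [ 0.52373895 -0.12114479  0.088     ] hole [ 0.52509929 -0.12407658  0.077     ]
```

The side view puts the tip at (338,303.5), matching the kinematics within 0.3 mm. The hole lies (+1.3,-3.0) mm from it. I'll correct, then insert in stages.

```bash

python3 -m crank '[[[-2.5,2,0],0],[[0,0,0],0]]'
python3 go.py
```

```text
t: 7.35
tcp_pos: [0.5265, -0.125, 0.1563]
tcp_rot: [-179.2, -0.7, 74.6]
ft_force: [0.1, -0.5, -0.4]
gripper_width: 0.155
t7.35 tcp [ 526.5 -125.   156.3] rot [-179.21   -0.65   74.63] F [ 0.1 -0.5 -0.4] w 0.155 j [-14.   4.   0.  87.   1.  92.]
  tip [ 525.8 -124.    89.8] r 40.1 housing ang 227.9
```

```bash

python3 -m crank '[[[0,-0.5,10],0],[[0,0,8],0],[[0,0,0],0]]'
python3 go.py
```

```text
t: 7.65
tcp_pos: [0.5261, -0.1247, 0.1372]
tcp_rot: [-179.3, -0.7, 74.6]
ft_force: [-0.2, -0.6, -2.3]
gripper_width: 0.157
t7.65 tcp [ 526.1 -124.7  137.2] rot [-179.27   -0.66   74.61] F [-0.2 -0.6 -2.3] w 0.157 j [-14.   4.  -2.  85.   1.  92.]
  tip [ 525.4 -123.8   70.7] r 40.3 housing ang 228.6
```

```bash

python3 -m crank '[[[0,0,7],0],[[0,0,4],0],[[0,0,0],0]]'
python3 go.py
```

```text
t: 7.95
tcp_pos: [0.5256, -0.1244, 0.1247]
tcp_rot: [-179.2, -0.7, 74.6]
ft_force: [-0.5, 0.4, -1.9]
gripper_width: 0.154
t7.95 tcp [ 525.6 -124.4  124.7] rot [-179.22   -0.66   74.61] F [-0.5  0.4 -1.9] w 0.154 j [-14.   4.  -3.  84.   1.  92.]
  tip [ 524.9 -123.5   58.2] r 40.4 housing ang 229.4
```

```bash
cat > arc.py <<'E'
import sys; from h import *
from scipy.spatial.transform import Rotation as Ro
end,n=float(sys.argv[1]),int(sys.argv[2]); z=float(sys.argv[3])
s=telemetry.state(); R=Ro.from_euler("xyz",s["tcp_rot"],degrees=True)
tip=s["tcp_pos"]*1e3+R.apply([0,0,66.5]); C=np.array([515.6,-162.8]); q=tip[:2]-C
a0=(np.degrees(np.arctan2(q[1],q[0]))+152.7)%360; prev=tip
for i in range(1,n+1):
    a=np.radians(a0+(end-a0)*i/n-152.7)
    p=np.r_[C+40*np.array([np.cos(a),np.sin(a)]),tip[2]+(z-tip[2])*i/n]
    print(R.inv().apply(p-prev).round(1).tolist()); prev=p
E
python3 arc.py 195 5 58
```

```text
[-0.5, 4.8, -0.0]
[-0.7, 4.8, -0.0]
[-1.3, 4.6, -0.0]
[-1.8, 4.5, -0.0]
[-2.3, 4.2, -0.0]
```

```bash

python3 -m crank '[[[-0.5,4.8,0],0],[[-0.7,4.8,0],0],[[-1.3,4.6,0],0],[[-1.8,4.5,0],0],[[-2.3,4.2,0],0]]'
python3 go.py; python3 arc.py 155 6 57
```

```text
t: 8.45
tcp_pos: [0.5453, -0.1374, 0.124]
tcp_rot: [-178.9, -0.6, 74.6]
ft_force: [-4.3, 1.7, -1.0]
gripper_width: 0.153
t8.45 tcp [ 545.3 -137.4  124. ] rot [-178.94   -0.61   74.62] F [-4.3  1.7 -1. ] w 0.153 j [-14.   7.   0.  84.   1.  91.]
  tip [ 544.3 -136.4   57.5] r 39.0 housing ang 195.3
[-1.9, 4.3, -0.0]
[-3.1, 3.5, -0.0]
[-3.5, 3.1, -0.0]
[-3.9, 2.7, -0.0]
[-4.2, 2.2, -0.0]
[-4.4, 1.7, 0.0]
```

```bash

python3 -m crank '[[[-1.9,4.3,0],0],[[-3.1,3.5,0],0],[[-3.5,3.1,0],0],[[-3.9,2.7,0],0],[[-4.2,2.2,0],0],[[-4.4,1.7,0],0]]'
python3 go.py; python3 arc.py 118 6 56.5
```

```text
t: 9.05
tcp_pos: [0.5583, -0.1633, 0.1229]
tcp_rot: [-178.9, -0.8, 74.7]
ft_force: [-2.1, 3.6, -1.4]
gripper_width: 0.157
t9.05 tcp [ 558.3 -163.3  122.9] rot [-178.9    -0.78   74.67] F [-2.1  3.6 -1.4] w 0.157 j [-17.  10.   3.  85.   1.  89.]
  tip [ 557.3 -162.1   56.4] r 41.7 housing ang 153.7
[-4.5, -0.7, -0.1]
[-4.1, 0.5, -0.1]
[-4.1, 0.1, -0.1]
[-4.1, -0.3, -0.1]
[-4.1, -0.8, -0.1]
[-4.0, -1.2, -0.1]
```

```bash

python3 -m crank '[[[-4.5,-0.7,0],0],[[-4.1,0.5,0],0],[[-4.1,0.1,0],0],[[-4.1,-0.3,0],0],[[-4.1,-0.8,0],0],[[-4,-1.2,0],0],[[0,0,0],0]]'
python3 go.py
```

```text
t: 9.75
tcp_pos: [0.55, -0.1891, 0.1231]
tcp_rot: [-179.1, -0.9, 74.7]
ft_force: [-0.2, 2.5, -1.4]
gripper_width: 0.156
t9.75 tcp [ 550.  -189.1  123.1] rot [-179.11   -0.86   74.66] F [-0.2  2.5 -1.4] w 0.156 j [-19.   9.   3.  85.   1.  86.]
  tip [ 549.3 -187.9   56.6] r 42.0 housing ang 116.0
```

```bash

python3 -m crank '[[[1,0,-5],0],[[0,0,-20],0],[[0,0,-22],0],[[0,0,0],0]]'
python3 go.py
python3 - <<'E'
from h import *
s=cams.camera("side")[240:400,240:440]
cv2.imwrite("pics/h2s.png",cv2.resize(s[:,:,::-1],None,fx=4,fy=3.75,interpolation=cv2.INTER_CUBIC)[:600])
E
```

```text
t: 10.15
tcp_pos: [0.551, -0.1909, 0.1727]
tcp_rot: [-179.2, -0.6, 74.6]
ft_force: [-0.3, -0.3, -0.9]
gripper_width: 0.158
t10.15 tcp [ 551.  -190.9  172.7] rot [-179.24   -0.6    74.58] F [-0.3 -0.3 -0.9] w 0.158 j [-19.  10.   9.  90.   1.  86.]
  tip [ 550.3 -190.   106.2] r 44.1 housing ang 114.6
```

View pics/h2s.png

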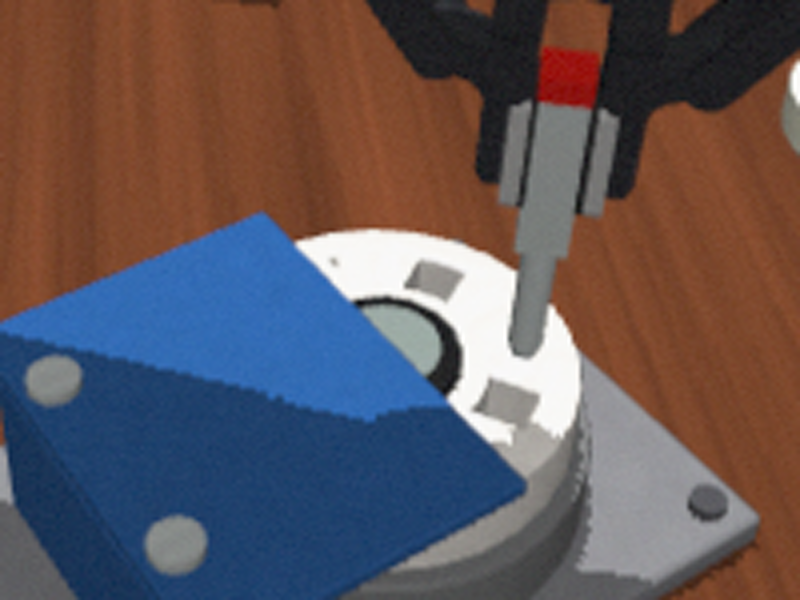

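```bash
python3 - <<'E'
from h import *
C=np.array([.5156,-.1628])
for u,v in((435,279.5),(507,402)):
    p=onz("side",240+u/4,240+v/3.75,.0748); q=p[:2]-C
    print(p,np.hypot(*q),(np.degrees(np.arctan2(q[1],q[0]))+152.7)%360)
T=onz("side",240+435/4,240+279.5/3.75,.0748)*1e3
import go
s=telemetry.state(); R=go.Ro.from_euler("xyz",s["tcp_rot"],degrees=True)
tip=s["tcp_pos"]*1e3+R.apply([0,0,66.5]); T[2]=tip[2]
print("shift",R.inv().apply(T-tip))
E
```

```text
[ 0.53711863 -0.12893416  0.0748    ] 0.04012414033797836 210.26779718627387
[ 0.54959288 -0.18320964  0.0748    ] 0.03964933016103453 121.71900147956426
t10.20 tcp [ 550.7 -190.8  171. ] rot [-179.14   -0.61   74.59] F [-0.  -0.5 -1.1] w 0.153 j [-19.  10.   8.  90.   1.  86.]
  tip [ 549.9 -189.8  104.5] r 43.6 housing ang 114.5
shift [ 55.29401229 -28.4768541    1.01938079]
```

The ring has turned about 109°: the used hole is now at crop (506,402), 121.7° in the housing frame, and the next hole is at crop (435,280), 210°. I'll carry the bar over.

```bash

python3 -m crank '[[[18,-9,0],0],[[18,-9.5,0],0],[[18,-9.5,3],0],[[0,0,0],0],[[0,0,0],0]]'
python3 - <<'E'
import go
from h import *
s=telemetry.state(); R=go.Ro.from_euler("xyz",s["tcp_rot"],degrees=True)
tip=s["tcp_pos"]*1e3+R.apply([0,0,66.5])
print("shift",R.inv().apply(np.array([537,-128.7,88])-tip))
E
```

```text
t: 10.7
tcp_pos: [0.5369, -0.1306, 0.1637]
tcp_rot: [-179.0, -0.4, 74.5]
ft_force: [-0.5, 0.2, 0.2]
gripper_width: 0.158
t10.70 tcp [ 536.9 -130.6  163.7] rot [-178.97   -0.43   74.51] F [-0.5  0.2  0.2] w 0.158 j [-14.   6.   3.  89.   0.  92.]
  tip [ 535.8 -129.8   97.2] r 38.7 housing ang 211.2
shift [1.33591562 0.98822845 9.20998608]
```

```bash

python3 -m crank '[[[1.3,1,8],0],[[0,0,8],0],[[0,0,0],0]]'
python3 go.py
```

```text
t: 11.0
tcp_pos: [0.538, -0.1308, 0.1449]
tcp_rot: [-178.9, -0.4, 74.4]
ft_force: [0.4, 0.2, -1.3]
gripper_width: 0.155
t11.00 tcp [ 538.  -130.8  144.9] rot [-178.9    -0.39   74.44] F [ 0.4  0.2 -1.3] w 0.155 j [-14.   6.   1.  87.   0.  92.]
  tip [ 536.9 -130.    78.4] r 39.1 housing ang 209.7
```

```bash

python3 -m crank '[[[0.8,0.2,7],0],[[0,0,7],0],[[0,0,6],0],[[0,0,0],0]]'
python3 go.py;  python3 arc.py 172 6 55.5
```

```text
t: 11.4
tcp_pos: [0.5379, -0.1306, 0.1222]
tcp_rot: [-178.8, -0.4, 74.4]
ft_force: [-0.0, -0.0, -1.8]
gripper_width: 0.155
t11.40 tcp [ 537.9 -130.6  122.2] rot [-178.83   -0.38   74.37] F [-0.  -0.  -1.8] w 0.155 j [-14.   6.  -1.  84.   0.  92.]
  tip [ 536.7 -129.8   55.7] r 39.1 housing ang 210.1
[-0.7, 4.4, -0.1]
[-2.0, 4.0, -0.1]
[-2.4, 3.7, -0.1]
[-2.8, 3.4, -0.1]
[-3.2, 3.1, -0.1]
[-3.5, 2.7, -0.1]
```

```bash

python3 -m crank '[[[-0.7,4.4,0],0],[[-2,4,0],0],[[-2.4,3.7,0],0],[[-2.8,3.4,0],0],[[-3.2,3.1,0],0],[[-3.5,2.7,0],0]]'
python3 go.py;  python3 arc.py 144 5 55
```

```text
t: 12.0
tcp_pos: [0.5537, -0.1507, 0.1213]
tcp_rot: [-178.5, -0.4, 74.4]
ft_force: [-4.8, 2.3, -0.6]
gripper_width: 0.156
t12.00 tcp [ 553.7 -150.7  121.3] rot [-178.53   -0.43   74.41] F [-4.8  2.3 -0.6] w 0.156 j [-15.   9.   2.  85.   0.  90.]
  tip [ 552.2 -149.8   54.8] r 38.9 housing ang 172.2
[-2.7, 3.0, -0.1]
[-3.5, 1.8, -0.1]
[-3.7, 1.4, -0.1]
[-3.8, 1.0, -0.1]
[-3.9, 0.7, -0.1]
```

```bash

python3 -m crank '[[[-2.7,3,0],0],[[-3.5,1.8,0],0],[[-3.7,1.4,0],0],[[-3.8,1,0],0],[[-3.9,0.7,0],0]]'
python3 go.py;  python3 arc.py 132 4 55
```

```text
t: 12.5
tcp_pos: [0.5578, -0.171, 0.1209]
tcp_rot: [-178.6, -0.5, 74.4]
ft_force: [-1.4, 3.5, -1.1]
gripper_width: 0.156
t12.50 tcp [ 557.8 -171.   120.9] rot [-178.58   -0.55   74.43] F [-1.4  3.5 -1.1] w 0.156 j [-17.  10.   4.  85.   1.  88.]
  tip [ 556.3 -169.9   54.4] r 41.4 housing ang 142.8
[-2.0, -1.2, -0.1]
[-1.9, 0.0, -0.2]
[-1.9, -0.0, -0.2]
[-1.9, -0.1, -0.2]
```

```bash

python3 -m crank '[[[-2,-1,0],0],[[-2,0,0],0]]'
python3 go.py
python3 -m crank '[[[-1.8,0,0],0]]'
python3 go.py
```

```text
t: 12.7
tcp_pos: [0.5564, -0.1753, 0.1211]
tcp_rot: [-178.7, -0.6, 74.4]
ft_force: [-0.9, 3.4, -1.4]
gripper_width: 0.157
t12.70 tcp [ 556.4 -175.3  121.1] rot [-178.7    -0.56   74.42] F [-0.9  3.4 -1.4] w 0.157 j [-18.  10.   4.  85.   1.  88.]
  tip [ 555.1 -174.3   54.6] r 41.1 housing ang 136.5
t: 12.8
tcp_pos: [0.5559, -0.177, 0.1211]
tcp_rot: [-178.7, -0.6, 74.4]
ft_force: [-0.4, 8.2, -2.5]
gripper_width: 0.151
t12.80 tcp [ 555.9 -177.   121.1] rot [-178.71   -0.6    74.43] F [-0.4  8.2 -2.5] w 0.151 j [-18.  10.   4.  85.   1.  88.]
  tip [ 554.7 -175.9   54.6] r 41.2 housing ang 134.2
```

Force is rising (8 N), as expected at the stop. I'll press a little more to confirm.

```bash

python3 -m crank '[[[-1.5,0,0],0],[[-1.5,0,0],0]]'
python3 go.py
python3 -m crank '[[[-2,0,0],0],[[-1,0,0],0],[[0,0,0],0]]'
python3 go.py
```

```text
t: 13.0
tcp_pos: [0.5556, -0.1782, 0.1212]
tcp_rot: [-178.7, -0.9, 74.5]
ft_force: [1.7, 9.4, -1.2]
gripper_width: 0.153
t13.00 tcp [ 555.6 -178.2  121.2] rot [-178.73   -0.85   74.49] F [ 1.7  9.4 -1.2] w 0.153 j [-18.  10.   4.  85.   1.  87.]
  tip [ 554.4 -176.9   54.7] r 41.3 housing ang 132.7
t: 13.3
tcp_pos: [0.5553, -0.179, 0.1213]
tcp_rot: [-178.8, -1.1, 74.6]
ft_force: [-0.9, 3.4, -2.5]
gripper_width: 0.155
t13.30 tcp [ 555.3 -179.   121.3] rot [-178.75   -1.13   74.59] F [-0.9  3.4 -2.5] w 0.155 j [-18.  10.   4.  85.   1.  87.]
  tip [ 554.2 -177.4   54.8] r 41.3 housing ang 132.0
```

```bash

python3 -m crank '[[[-4,0,0],0]]'
python3 go.py
python3 - <<'E'
from h import *
s=cams.camera("side")[240:400,240:440]
cv2.imwrite("pics/h3s.png",cv2.resize(s[:,:,::-1],None,fx=4,fy=3.75,interpolation=cv2.INTER_CUBIC)[:600])
E
```

```text
t: 13.4
tcp_pos: [0.5544, -0.182, 0.1212]
tcp_rot: [-178.8, -1.2, 74.6]
ft_force: [0.1, 8.6, -2.3]
gripper_width: 0.156
t13.40 tcp [ 554.4 -182.   121.2] rot [-178.75   -1.23   74.65] F [ 0.1  8.6 -2.3] w 0.156 j [-19.  10.   4.  85.   1.  87.]
  tip [ 553.4 -180.2   54.8] r 41.6 housing ang 128.0
```

View pics/h3s.png

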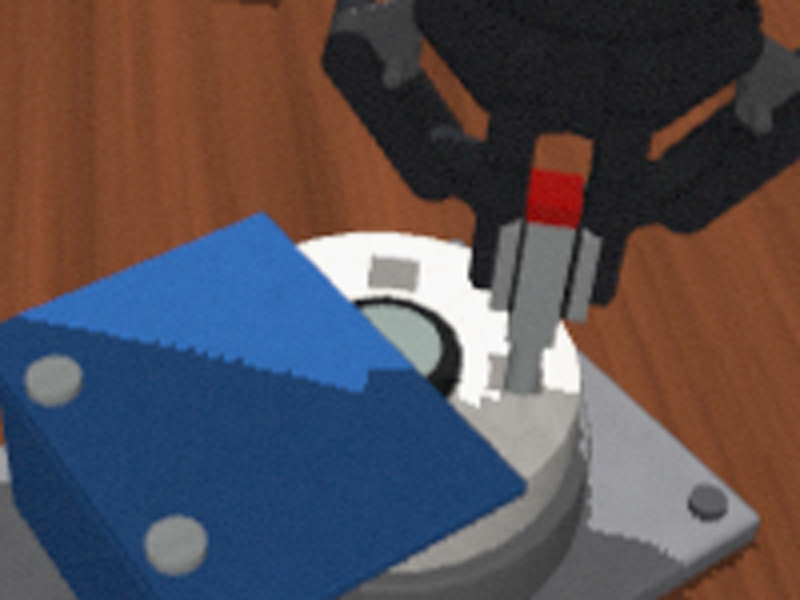

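```bash
python3 - <<'E'
from h import *
from scipy.spatial.transform import Rotation
C=np.array([.5156,-.1628])
im=cv2.imread("pics/h3s.png")
g=cv2.cvtColor(im[235:310,350:440],cv2.COLOR_BGR2GRAY); m=((g<205)*255).astype(np.uint8)
k,l,st,ce=cv2.connectedComponentsWithStats(m); print([(st[i].tolist(),ce[i].round(1).tolist()) for i in range(1,k) if st[i,4]>300])
for u,v in((394,272.5),):
    p=onz("side",240+u/4,240+v/3.75,.0734); q=p[:2]-C
    print(p,np.hypot(*q),(np.degrees(np.arctan2(q[1],q[0]))+152.7)%360)
a=np.radians(230.1-152.7); h=np.r_[C+.04*np.array([np.cos(a),np.sin(a)]),.0734]
x=proj("side",h);print("expected home crop px",(x[0]-240)*4,(x[1]-240)*3.75)
E
```

```text
[([18, 20, 52, 38, 1554], [43.1, 38.5]), ([0, 59, 84, 16, 962], [35.6, 68.1])]
[ 0.52475428 -0.12313644  0.0734    ] 0.04070625452813987 229.7037995464978
expected home crop px 392.97447510130587 273.9047180612222
```

The neighbouring hole is at crop (394,273), which puts it at 229.7° against the 230.1° expected at home. With the abrupt rise in force at the predicted angle, the ring is home. Now I ease off, lower the bar to the floor of the hole and release it.

```bash

python3 -m crank '[[[2,0,0],0],[[0,0,1.5],0],[[0,0,0],0]]'
python3 go.py
python3 -m crank '[[[0,0,1.5],0],[[0,0,0],0]]'
python3 go.py
```

```text
t: 13.75
tcp_pos: [0.5553, -0.1815, 0.1203]
tcp_rot: [-178.9, -1.1, 74.6]
ft_force: [-0.0, 2.5, -2.4]
gripper_width: 0.15
t13.75 tcp [ 555.3 -181.5  120.3] rot [-178.88   -1.1    74.62] F [-0.   2.5 -2.4] w 0.150 j [-19.  10.   3.  85.   1.  87.]
  tip [ 554.4 -179.9   53.8] r 42.4 housing ang 128.8
t: 13.95
tcp_pos: [0.5555, -0.1816, 0.1189]
tcp_rot: [-178.9, -1.1, 74.6]
ft_force: [-0.8, 1.8, -2.9]
gripper_width: 0.156
t13.95 tcp [ 555.5 -181.6  118.9] rot [-178.93   -1.11   74.62] F [-0.8  1.8 -2.9] w 0.156 j [-19.  10.   3.  84.   1.  87.]
  tip [ 554.7 -180.    52.5] r 42.7 housing ang 128.9
```

```bash

python3 -m crank '[[[0,0,1],0],[[0,0,0],0]]'
python3 go.py
python3 - <<'E'
from h import *
s=cams.camera("side")[220:380,260:460]
cv2.imwrite("pics/h4s.png",cv2.resize(s[:,:,::-1],None,fx=4,fy=3.75,interpolation=cv2.INTER_CUBIC)[:600])
E
```

```text
t: 14.15
tcp_pos: [0.5557, -0.1816, 0.1181]
tcp_rot: [-179.0, -1.1, 74.6]
ft_force: [-0.3, 3.2, -0.8]
gripper_width: 0.152
t14.15 tcp [ 555.7 -181.6  118.1] rot [-178.96   -1.11   74.62] F [-0.3  3.2 -0.8] w 0.152 j [-19.  10.   3.  84.   1.  87.]
  tip [ 554.9 -180.    51.6] r 42.9 housing ang 129.0
```

View pics/h4s.png

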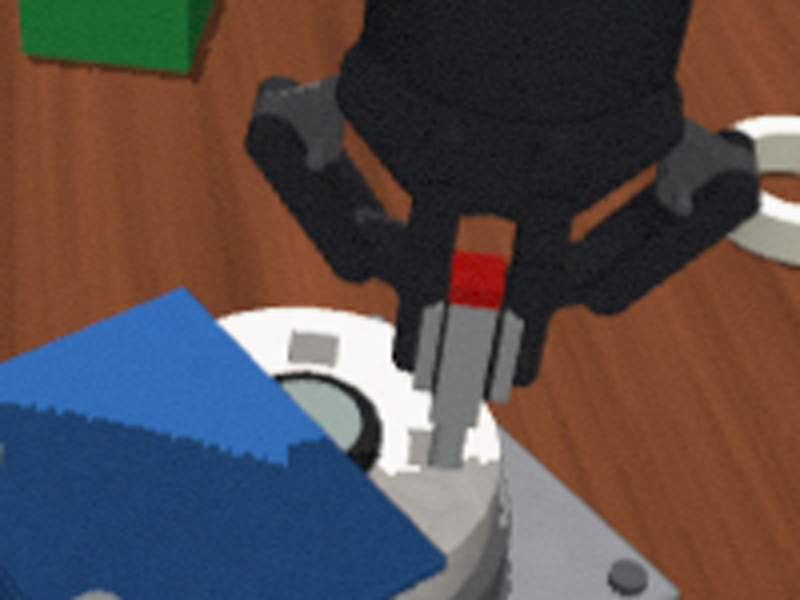

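The bar stands in its hole (entry at crop (447,465)), leaning only a few degrees. I'll release it.

```bash

python3 -m crank '[[[0,0,0],0],[[0,0,0],0],[[0,0,0],0]]' 0.4
python3 -m crank '[[[0,0,0],0],[[0,0,0],0],[[0,0,0],0],[[0,0,0],0]]' 1
python3 go.py
python3 - <<'E'
from h import *
s=cams.camera("side")[220:380,260:460]
cv2.imwrite("pics/h5s.png",cv2.resize(s[:,:,::-1],None,fx=4,fy=3.75,interpolation=cv2.INTER_CUBIC)[:600])
E
```

```text
t: 14.5
tcp_pos: [0.5557, -0.1824, 0.1184]
tcp_rot: [-179.0, -1.0, 74.6]
ft_force: [0.1, 0.6, 0.5]
gripper_width: 0.401
t: 14.9
tcp_pos: [0.5557, -0.1828, 0.1186]
tcp_rot: [-179.0, -1.0, 74.6]
ft_force: [0.0, -0.8, 0.0]
gripper_width: 1.0
t14.90 tcp [ 555.7 -182.8  118.6] rot [-179.02   -0.98   74.58] F [ 0.  -0.8  0. ] w 1.000 j [-19.  10.   3.  84.   1.  87.]
  tip [ 554.9 -181.3   52.1] r 43.5 housing ang 127.4
```

View pics/h5s.png

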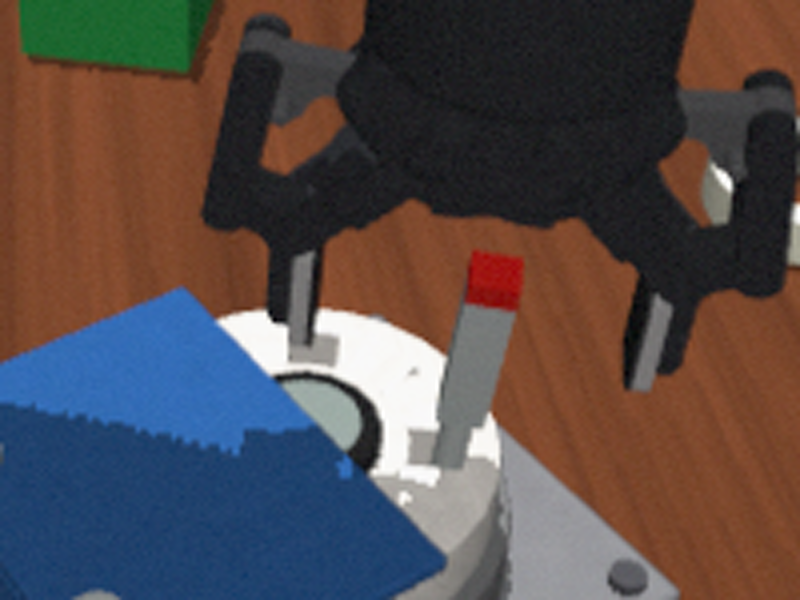

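The bar is free and standing in the hole with a small outward lean, its red end at crop (497,280). I retreat straight up.

```bash

python3 -m crank '[[[0,0,-15],0],[[0,0,-30],0],[[0,0,-40],0],[[0,0,-40],0],[[0,0,-20],0],[[0,0,0],0]]'
python3 -m crank '[[[20,-25,0],0],[[40,-20,0],0],[[40,-20,0],0],[[40,-20,0],0],[[40,-20,0],0],[[0,0,0],0],[[0,0,0],0]]'
python3 go.py
python3 - <<'E'
from h import *
s=cams.camera("side");cv2.imwrite("pics/f_side.png",s[:,:,::-1]);t=cams.camera("top");cv2.imwrite("pics/f_top.png",t[:,:,::-1])
A=cv2.resize(s[220:400,215:435][:,:,::-1],(400,327),interpolation=cv2.INTER_CUBIC);B=cv2.resize(t[170:350,330:550][:,:,::-1],(400,327),interpolation=cv2.INTER_CUBIC)
cv2.imwrite("pics/f.png",np.hstack([A,B]))
E
```

```text
t: 15.55
tcp_pos: [0.5562, -0.1855, 0.2734]
tcp_rot: [-179.1, -1.0, 74.6]
ft_force: [0.4, 0.2, -0.7]
gripper_width: 0.995
t: 16.25
tcp_pos: [0.5001, 0.0219, 0.2773]
tcp_rot: [-179.0, -1.0, 74.5]
ft_force: [-0.2, -1.0, -0.7]
gripper_width: 1.003
t16.25 tcp [500.1  21.9 277.3] rot [-179.04   -0.98   74.47] F [-0.2 -1.  -0.7] w 1.003 j [  2.   0.  10. 101.   1. 107.]
  tip [499.3  23.3 210.8] r 186.8 housing ang 247.7
```

View pics/f.png

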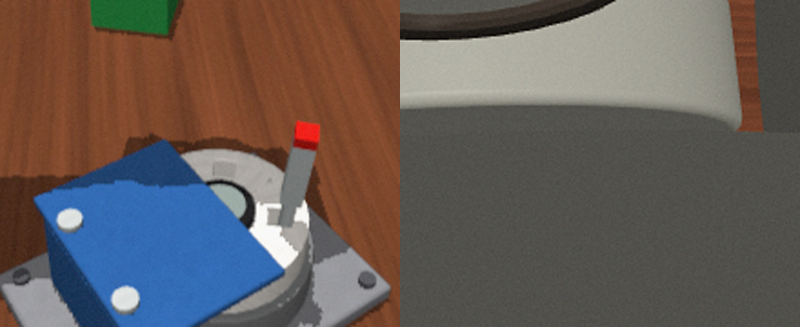

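View pics/f_side.png

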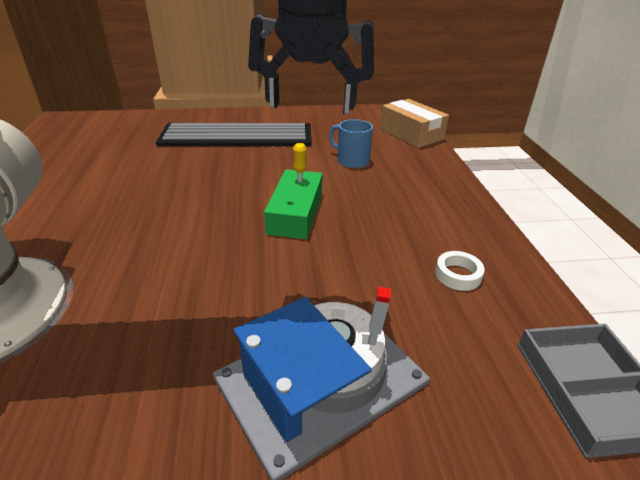

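```bash

python3 -m crank '[[[40,-20,0],0],[[40,-20,0],0],[[40,-20,0],0],[[40,-20,0],0],[[40,-20,0],0],[[0,0,0],0],[[0,0,0],0]]'
python3 - <<'E'
from h import *
s=cams.camera("side");t=cams.camera("top");cv2.imwrite("pics/f2_top.png",t[:,:,::-1]);cv2.imwrite("pics/f2_side.png",s[:,:,::-1])
A=cv2.resize(s[280:380,290:410][:,:,::-1],(396,330),interpolation=cv2.INTER_CUBIC);B=cv2.resize(t[190:290,370:490][:,:,::-1],(396,330),interpolation=cv2.INTER_CUBIC)
cv2.imwrite("pics/f2.png",np.hstack([A,B]))
E
```

```text
t: 17.05
tcp_pos: [0.4623, 0.2395, 0.2794]
tcp_rot: [-178.9, -0.8, 73.4]
ft_force: [0.0, -0.5, 0.1]
gripper_width: 1.003
```

View pics/f2.png

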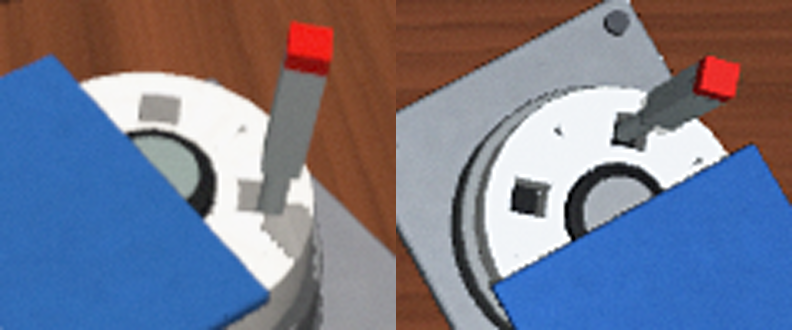

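```bash
python3 - <<'E'
from h import *
C=np.array([.5156,-.1628])
for f,z in(("0",.0766),("2",.0734)):
  for n,b in(("top",(402,240,419,258)),("side",(328,304,349,319))):
    im=cv2.imread(f"pics/{n}0.png" if f=="0" else f"pics/f2_{n}.png")
    x0,y0,x1,y1=b; g=cv2.cvtColor(im[y0:y1,x0:x1],cv2.COLOR_BGR2GRAY); w=np.clip(230-g.astype(float),0,90) ; m=(g<205).astype(np.uint8)
    k,l,st,ce=cv2.connectedComponentsWithStats(m); i=max(range(1,k),key=lambda j:st[j,4] if 0<st[j,0] and 0<st[j,1] else 0)
    c=cv2.minAreaRect(np.argwhere(l==i)[:,::-1].astype(np.float32))[0]
    p=onz(n,c[0]+x0,c[1]+y0,z); q=p[:2]-C
    print(f,n,st[i],np.add(c,(x0,y0)),"r %.4f"%np.hypot(*q),"ang %.2f"%((np.degrees(np.arctan2(q[1],q[0]))+152.7)%360))
s=(tri(((311/3.3)+290,280+35/3.3),(370+(716-396)/3.3,190+76/3.3))); print("bar top",s)
E
```

```text
0 top [  3   3  13  13 121] [410.5882349  248.85294151] r 0.0402 ang 228.22
0 side [ 4  3 13  9 99] [338. 311.] r 0.0404 ang 230.80
2 top [  2   3  13  13 120] [410.35294151 249.4117651 ] r 0.0397 ang 228.72
2 side [  4   5  13   9 100] [338. 313.] r 0.0400 ang 230.55
bar top (array([ 0.56182122, -0.18056312,  0.1624606 ]), np.float64(0.00028460862131399607))
```

```bash
python3 -c "
from rig import finish_job,telemetry
print(telemetry.state()['t'],finish_job())"
```

```text
the job is handed in; nothing more can be done
17.15 None
```

I took the steel bar from the rack, stood it in the free hole and pushed the ring clockwise in two strokes. Between strokes I lifted the bar over to the next hole. I handed the job in at 17.15 s with the ring home and the bar standing in it.

- **Ring home:** Resistance jumped from about 3.5 N to 8–9 N at the predicted stop. In the last pictures the next hole lies at 228.7° (top) and 230.6° (side), where 230.1° is home; the two views differ by about 2°, and their mean is within 0.5°. I only pressed the stop through the gripped bar, which tilted a few degrees in the pads while I held it there.
- **Bar:** It stands free in the ring, its top at z = 162 mm in both views. It leans about 6° in the oversize hole rather than standing exactly upright, and I left it like that.
- **Rest of the scene:** In the last full side view, the screwdriver is still in the rack and nothing else has been displaced. The gripper is open and well clear of everything.

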